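Finish the crib, then hold the humidity box's sprung lid just under its balance point

ROBOT

A 7-joint arm with a two-finger parallel gripper is mounted at the origin on the work surface. World frame = base frame: x ahead of the robot, y to its left, z up, the work surface at z = 0. Lengths are in m, angles in rad, forces in N, time in s.
With the tool pointing down it reaches from about 0.4 to 0.85 m from the base axis. Payload 10.4 kg.
Tool frame: the origin (TCP) lies at the very end of the fingers, on their centre line; the grasp point (between the pads) lies 19 mm behind it (manip.grip_point_offset is the z of the grasp point in the tool frame, in m); z points along the fingers, y is the direction in which the jaws open and shut (so a half turn about z gives the same grasp; the last joint's range is limited). The gripper opens to 85 mm and grips with 20 to 120 N. Pads are 22 mm wide; open, the fingers measure 114 mm over their backs; the gripper's body (76 mm by 85 mm) begins 54 mm behind the grasp point. The pads swing forward as they close: fully open they stand 13 mm farther back than shut.
Start: joints at [-1.233, 0.332, -0.065, 1.46, 0.022, 1.35, -0.088], TCP at [0.221, 0.585, 0.206] pointing down, gripper open.
Joint ranges: [-2.6, 2.6], [-0.5, 2.12], [-1.47, 1.34], [0.16, 2.42], [-1.27, 4.41], [0.06, 2.06], [-2.6, 2.6]. Speed limits (rad/s): [2.22, 2.22, 2.79, 2.79, 3.14, 3.14, 3.14].

INTERFACE

Orientations are given as a unit quaternion [x, y, z, w].
In Python, from workcell import manip, camera, get_calibration, hand_in gives the robot as it stands.
- The arm moves only by the shell command python3 -m pendant 'ROWS' [FORCE]. ROWS is JSON, a list of rows, each a list of 5 numbers: the shift along the tool's x, y, z in units of 40 mm (1.0 is 40 mm), then the turn about the tool's z in units of 6 degrees (1.0 is 6 degrees), then the closure, from 0 (fully open) to 1 (shut). A call has 1 to 5 rows; each row is the pose to reach, as a shift and turn from the pose commanded when the call began, along the tool's axes at that moment; what a row does not reach only later rows make up. A row lasts 1/8 s, in which the tool goes at most 62.5 mm and 10.7 degrees, less where a joint would pass 70% of its speed; a pose out of reach is approached as far as the arm can. A call with a gripper value outside its range is refused whole. The fingers move at their own pace and stop on an object; FORCE is the grip in N (left out, the last holds). Time passes only in rows, so rows that repeat a pose let the fingers close. It gives the time, the measured TCP pose, the force and the opening at its end, in the units of the state.
- manip.get_obs(): the state, without advancing time (a new reading comes with each control period).
- camera(name): name is "scene" or "top"; returns (picture, depth): 400x640x3 uint8, red, green, blue; 400x640 float32, m along the optical axis (not along the pixel's ray), 0 where there is no reading.
- get_calibration(name): a dict with "vfov" (degrees; the focal length in pixels is half the picture's height over the tangent of half this angle, whatever the lens; pixels are square), "cx", "cy" (the principal point, pixels), "position" and "rotation" of the camera in the world. Camera axes: x right, y down, z forward; pixel columns grow to the right and rows downward; lengths in m; the calibration is good to about 2 mm. A picture is of the moment at which its call begins. get_calibration takes no time and is no camera call.
- hand_in(): hands the job in, once; it reports no verdict.
The state is a dict: "clock": time; "joint_pos": joint angles; "joint_velocities": joint speeds; "tau": joint torques, N m; "position": TCP position; "ee_rot": TCP orientation; "ft_force": force on the tool from outside, world axes, zero at the start; "torque": the same for the moment, N m; "grip_width": opening from 0.0 (shut) to 1.0 (fully open).
Only numpy, scipy, OpenCV 4.12 (cv2) and the standard library are available. Lean on these libraries where they do the work, as an engineer would, in place of code of your own. Each camera call takes 0.05 s, during which the arm holds its last target.

TASK

A colleague is about to lift the bronze dish out of the humidity box and stand it on the wooden crib. First finish the crib: lay the two loose slats flat across its two fixed ones, square to them, one near each end, with their ends overhanging evenly. Then take the box's sprung lid by its bar handle, raise it past its balance point without letting it swing right open, ease it back to about ten degrees below the balance point, and finish while still holding it there, at rest. Leave the jar, brush and bowl alone.

Things in the scene. Friction and masses are not known exactly. Their poses are not given: they have to be found in the camera images.
- slat_a: Loose plain wooden slat, 140 x 24 x 20 mm (long, wide, high), about 60 g, lying flat on the bench between the robot and the crib. Origin: centre of its underside; x along its length, z up. Identical to slat_b.
- slat_b: Loose plain wooden slat, 140 x 24 x 20 mm, about 60 g, lying flat on the bench to the right (-y) of the crib. Origin: centre of its underside; x along its length, z up. Identical to slat_a; either may go to either end of the crib.
- crib: The crib that has been begun, fixed to the bench: a plywood board 150 x 130 x 8 mm with two slats (140 x 24 x 20 mm) screwed on it, parallel to the crib's x axis, their centre lines at y = +40 and -40 mm; their tops are 28 mm above the bench. Origin: centre of the board's underside. The loose slats go on top, parallel to the crib's y axis.
- seat_near (a point): Point on the crib where the middle of the underside of one loose slat belongs: crib x = -40, y = 0, z = 28 mm (level with the tops of the fixed slats, midway between them). A slat's middle may lie 22 to 62 mm from the crib's centre along x, and within 20 mm of the centre along y.
- seat_far (a point): The same for the other loose slat: crib x = +40, y = 0, z = 28 mm.
- box: White open-topped humidity box, fixed to the bench, 180 (x) x 220 (y) x 95 mm high, walls 8 mm, the bronze dish inside, closed by a 10 mm aluminium lid hinged along its far (+x) rim; the lid's top is 106 mm above the bench. Origin: centre of the underside; its front, with the handle, faces its -x.
- hatch_hinge (a point): Middle of the lid's hinge axis, fixed: box x = +85, y = 0, z = 100 mm. The axis runs along the box's y.
- hatch_handle (a point): Middle of the lid's round bar handle, moving with the lid. Bar 12 mm thick, 110 mm long, parallel to the hinge, 220 mm from it, 100 mm above the bench when shut. An arm at each end carries it 50 mm out from the lid's front edge; free gap bar to lid 42 mm, so open the fingers only 30 to 40 mm to go down over it (one finger in the gap). The bar can turn in the fingers as the lid swings.
- hatch (a joint): Lid angle: 0 shut, grows as the handle rises, stop at 1.6 rad. At angle q the bar is 220*cos(q) mm in front of the hinge axis and 220*sin(q) mm above it. The 0.9 kg lid and its springs balance at 0.95 rad (54 deg): below it falls shut, above it springs open. Past balance: over 1.0; swung right open, too far: 1.35; ten degrees below: 0.65 to 0.91. Pull at the bar: 1 N shut, 0.4 N near the end.
- jar: Bystander: lidded amber glass jar, 60 mm across, 70 mm high, standing right of the crib; origin: centre of its underside. Leave alone.
- brush: Bystander: wooden-handled brush, 150 mm long, lying far right; origin: underside, x along it. Leave alone.
- bowl: Bystander: white ceramic bowl, 64 mm across, 30 mm high, beyond the crib; origin: centre of its underside. Leave alone.
Things that resemble listed ones, but are neither listed nor needed, are in the scene too. What is shaped like the slat_a but pink is not meant. Leave any purple look-alike of the slat_b alone.

How it is judged:
By the outcome, as a careful person would: the job done as asked, in the order asked, and still so for the second after the job is handed in, while the arm keeps its last pose, push and grip.
It also fails if it takes over 64 s, if anything falls off the work surface, if the arm or the gripper's body presses on something with over 40 N, if the wrist force passes 120 N, or if a joint passes its speed limit or range.

## Working session

There is one attempt and no reset: what is moved stays moved. The work goes in short steps, Python scripts to look and compute and a shell command to move; the robot and the scene stay as the last step left them, time stands still between calls to the robot, and variables do not carry over. Pictures are saved under pics/ and viewed, and the job is handed in when it is done.

```bash
ls; mkdir -p pics
python3 - <<'E'
from workcell import manip,camera,get_calibration
import cv2
print(manip.get_obs()); print(manip.grip_point_offset)
for n in("scene","top"):
    p,d=camera(n); cv2.imwrite(f"pics/{n}0.png",p[:,:,::-1]); print(n,get_calibration(n))
    import numpy as np; np.savez(f"{n}0.npz",p=p,d=d)
E
```

```text
pics
{'clock': 0.0, 'joint_pos': array([-1.23257268,  0.3328768 , -0.06472446,  1.46089848,  0.02156866,
        1.34988662, -0.08846393]), 'joint_velocities': array([ 0.00093135,  0.00048401,  0.00078603, -0.00062842, -0.00139822,
       -0.00052476, -0.00053006]), 'tau': array([ 6.69980227e-05, -6.25448585e+01,  4.93731361e-02, -3.91615748e+01,
        1.63636316e-02,  9.95450187e-03, -3.83527799e-05]), 'position': array([0.2204968 , 0.58439816, 0.20553338]), 'ee_rot': array([ 1.79399075e-01,  9.83776143e-01, -6.78563689e-04, -1.11983668e-04]), 'ft_force': array([ 0.05269219, -1.25673377, -0.33744762]), 'torque': array([0.02788834, 0.01587702, 0.01255594]), 'grip_width': 0.997989682575274}
-0.0187
scene {'vfov': 54.97381877145447, 'cx': 329.45671070080493, 'cy': 202.36512493709864, 'position': array([ 1.03711224, -0.46732612,  0.9400525 ]), 'rotation': array([ 0.85010435,  0.42325717, -0.13955144, -0.28053763])}
top {'vfov': 53.140293097639415, 'cx': 317.33193571036725, 'cy': 193.59274178770556, 'position': array([ 0.46787326, -0.11496358,  1.0302502 ]), 'rotation': array([-0.69546894,  0.71648862, -0.03130467,  0.04457602])}
```

View pics/scene0.png

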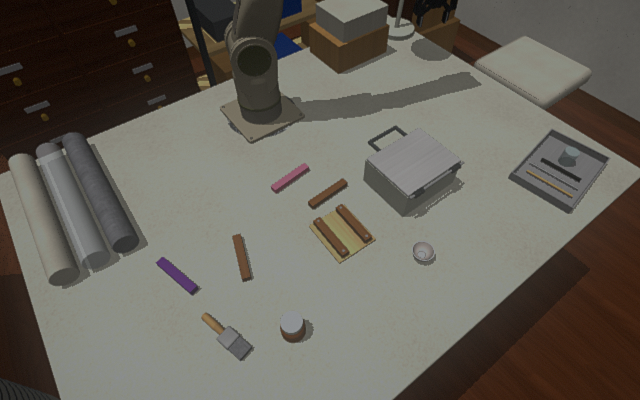

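View pics/top0.png

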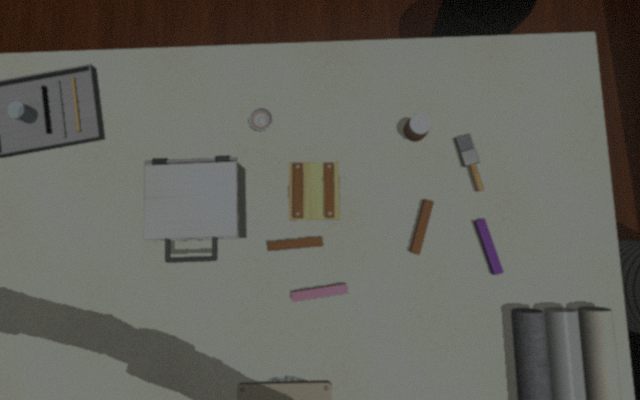

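The top picture shows slat_a at about (295,243), slat_b at (421,227), the crib at (314,190), the lid at (192,200) and its bar at (191,258). The pink slat (319,292) and the purple one (488,246) are decoys. Next I measure.

```bash
cat > h.py <<'E'
import numpy as np,cv2
from scipy.spatial.transform import Rotation as R
from workcell import manip,camera,get_calibration
def world(n,d):
    c=get_calibration(n);f=200/np.tan(np.radians(c["vfov"]/2))
    v,u=np.mgrid[0:400,0:640]
    P=np.stack([(u-c["cx"])/f*d,(v-c["cy"])/f*d,d],-1)
    return P@R.from_quat(c["rotation"]).as_matrix().T+c["position"]
def rect(pts):
    (c,s,a)=cv2.minAreaRect((pts[:,:2]*1000).astype(np.float32)); 
    return np.round(c,1),np.round(s,1),round(a,1)
def pca(pts):
    q=pts[:,:2]*1000;m=q.mean(0);w,V=np.linalg.eigh(np.cov((q-m).T));d=V[:,1]
    return np.round(m,1),round(np.degrees(np.arctan2(d[1],d[0]))%180,1),np.round(np.sqrt(w*12),1)
def blobs(n,p,d,box,zr,sat=None):
    W=world(n,d);u0,v0,u1,v1=box
    m=np.zeros(d.shape,bool);m[v0:v1,u0:u1]=1
    m&=(W[...,2]>zr[0])&(W[...,2]<zr[1])&(d>0)
    if sat is not None:
        hs=cv2.cvtColor(p,cv2.COLOR_RGB2HSV); m&=(hs[...,1]>sat)
    return W,m
E
python3 - <<'E'
from h import *
for n,its in {"top":dict(a=(255,228,335,258),b=(400,190,440,262),crib=(280,150,350,230),box=(135,150,250,270),jar=(395,105,440,150)),
 "scene":dict(a=(300,170,355,215),b=(225,228,260,287),crib=(300,190,385,270),box=(355,115,470,220))}.items():
    z=np.load(n+"0.npz");p,d=z["p"],z["d"];W=world(n,d)
    print(n,"bench z",np.round(np.median(W[190:240,365:395,2] if n=="top" else W[200:230,150:200,2])*1000,1))
    for k,b in its.items():
        for nm,zr in (dict(top=(.014,.03)) if k in"ab" else dict(board=(.004,.012),slats=(.022,.036)) if k=="crib" else dict(lid=(.102,.115),hi=(.088,.115)) if k=="box" else dict(all=(.01,.1))).items():
            _,m=blobs(n,p,d,b,zr); q=W[m]
            print(k,nm,m.sum(),rect(q),pca(q),np.round(np.median(q[:,2])*1000,1))
E
```

```text
top bench z -0.2
a top 527 (array([453.2, -37. ]), array([ 23.8, 139.7]), 3.8) (array([453.2, -37.2]), np.float64(93.7), array([ 23.8, 139.5])) 19.7
b top 557 (array([ 487.1, -357.3]), array([ 24.8, 139.6]), 72.1) (array([ 486.9, -356.7]), np.float64(162.0), array([ 24.8, 140.2])) 19.7
crib board 1798 (array([585. , -86.8]), array([156.6, 217.3]), 77.1) (array([585.9, -89.2]), np.float64(177.5), array([122.2, 155.7])) 7.5
crib slats 1067 (array([587.5, -88.1]), array([103.9, 140. ]), 88.6) (array([586., -87.]), np.float64(53.3), array([140.1, 141.3])) 27.6
box lid 7482 (array([543.3, 199. ]), array([245.5, 219.8]), 0.7) (array([558.6, 198.5]), np.float64(89.5), array([204.7, 217.1])) 105.2
box hi 8079 (array([543.3, 199.3]), array([247. , 221.4]), 0.4) (array([557.6, 197.1]), np.float64(91.9), array([212.2, 219.6])) 105.1
jar all 564 (array([ 735.6, -353. ]), array([55.7, 54.8]), 1.9) (array([ 731.9, -350. ]), np.float64(147.3), array([51. , 52.1])) 68.1
scene bench z -2.2
a top 408 (array([450.3, -43.8]), array([141.2, 191.3]), 57.8) (array([475.4, -40. ]), np.float64(167.1), array([119. , 150.6])) 18.2
b top 403 (array([ 488.8, -354.8]), array([ 24.1, 141.8]), 72.2) (array([ 492.7, -355.9]), np.float64(161.9), array([ 23.9, 141.5])) 17.8
crib board 1035 (array([561.2, -28.5]), array([243.5, 214.6]), 87.2) (array([590. , -87.7]), np.float64(164.2), array([140. , 180.2])) 6.2
crib slats 749 (array([562.8, -51.9]), array([175.3, 248.8]), 34.9) (array([592.7, -84.6]), np.float64(100.5), array([139.5, 163.8])) 25.5
box lid 2982 (array([546.3, 200.8]), array([244.7, 221.3]), 0.1) (array([568.9, 196.6]), np.float64(89.2), array([198.5, 217.6])) 103.9
box hi 3937 (array([546. , 201.4]), array([246.7, 222.9]), 0.6) (array([569.1, 192.9]), np.float64(93.5), array([213.4, 223.7])) 103.4
```

Run:
```python
from h import *
z=np.load("top0.npz");p,d=z["p"],z["d"];W=world("top",d)
for b in((285,150,313,225),(314,150,345,225)):
    _,m=blobs("top",p,d,b,(.022,.036));print(rect(W[m]),pca(W[m]))
for k,(b,zr) in dict(bar=((160,253,222,266),(.085,.115)),lid=((135,161,250,236),(.10,.115)),crib=((280,150,350,230),(.004,.012))).items():
    _,m=blobs("top",p,d,b,zr);q=W[m]
    if k=="crib": q=q[(abs(q[:,0]-.586)<.09)&(abs(q[:,1]+.087)<.08)]
    print(k,m.sum(),rect(q),pca(q),np.round(np.median(q[:,2]),4))
_,m=blobs("top",p,d,(160,250,222,268),(.08,.12))
ys=W[m];print(np.round(np.percentile(ys[:,0],[2,50,98]),4),np.round(np.percentile(ys[:,1],[1,99]),4))
big=cv2.resize(p[130:280,130:450],None,fx=2.5,fy=2.5,interpolation=cv2.INTER_CUBIC)
cv2.imwrite("pics/topcrop.png",big[:,:,::-1])
o=manip.get_obs();M=R.from_quat(o["ee_rot"]).as_matrix();print(M.round(3))
```

```text
(array([587.5, -47.7]), array([ 23.3, 137.7]), 88.6) (array([587.1, -47.9]), np.float64(178.7), array([ 25.2, 140.1]))
(array([ 586.5, -128.7]), array([ 22.7, 140.1]), 88.2) (array([ 584.8, -127.9]), np.float64(179.0), array([ 23.8, 141. ]))
bar 315 (array([428.8, 197.5]), array([121.1,  20.9]), 88.4) (array([427.6, 199. ]), np.float64(89.7), array([ 16.6, 132.7])) 0.1041
lid 6903 (array([568.1, 199.7]), array([226. , 175.1]), 88.4) (array([565.7, 198.3]), np.float64(84.5), array([174. , 220.9])) 0.1052
crib 1798 (array([589. , -91.7]), array([149.5, 171.6]), 88.3) (array([585.6, -89.2]), np.float64(179.0), array([121.2, 154.6])) 0.0075
[0.4203 0.428  0.4453] [0.1377 0.2573]
[[-0.936  0.353 -0.   ]
 [ 0.353  0.936 -0.001]
 [-0.    -0.001 -1.   ]]
```

View pics/topcrop.png

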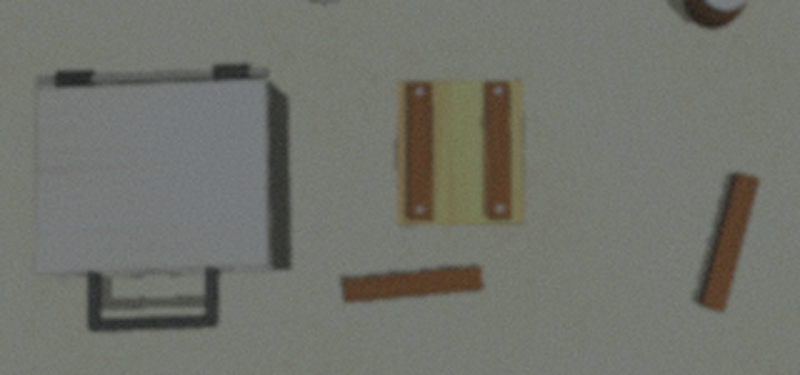

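```bash
cat >> h.py <<'E'
def plan(x,y,z,jaw,pose=None):
    "world TCP target (mm), jaw direction deg -> row units from current measured pose"
    o=manip.get_obs();M=R.from_quat(o["ee_rot"]).as_matrix()
    d=M.T@(np.array([x,y,z])/1000-o["position"])/.04
    cur=np.degrees(np.arctan2(M[1,1],M[0,1]))
    t=-((jaw-cur+180)%360-180)/6
    print("row",np.round(d,3),round(t,3),"| now",(o["position"]*1000).round(1),"jaw",round(cur,2),"tilt",M[:2,2].round(4),"grip",round(o["grip_width"],3),"F",o["ft_force"].round(1),"t",round(o["clock"],2))
E
python3 - <<'E'
from h import *
plan(460,100,200,69.3); plan(487,-357,80,72)
E
```

```text
row [-9.876 -9.217  0.153] 0.005 | now [220.5 584.4 205.6] jaw 69.33 tilt [-0.0004 -0.0012] grip 0.997 F [ 0.8 -0.5  0.5] t 0.1
row [-14.541 -19.664   3.166] -0.445 | now [220.5 584.4 205.6] jaw 69.33 tilt [-0.0004 -0.0012] grip 0.997 F [ 0.8 -0.5  0.5] t 0.1
```

```bash
python3 -m pendant '[[-9.9,-9.2,0,0,0.3],[-9.9,-9.2,0,0,0.3],[-9.9,-9.2,0,0,0.3],[-9.9,-9.2,0,0,0.3],[-9.9,-9.2,0,0,0.3]]'; python3 -c "
from h import *
plan(460,100,200,69.3); plan(487,-357,80,72)"
```

```text
clock: 0.72
position: [0.3602, 0.3029, 0.2062]
ee_rot: [0.179, 0.984, 0.0, -0.0]
ft_force: [1.5, 0.5, -0.1]
grip_width: 0.698
row [-4.124 -3.864  0.153] 0.004 | now [360.2 302.9 206.2] jaw 69.32 tilt [-0.0001  0.0002] grip 0.698 F [ 1.5  0.5 -0.1] t 0.72
row [ -8.79  -14.315   3.151] -0.446 | now [360.2 302.9 206.2] jaw 69.32 tilt [-0.0001  0.0002] grip 0.698 F [ 1.5  0.5 -0.1] t 0.72
```

```bash
python3 -m pendant '[[-4.1,-3.9,0.2,0,0.3],[-4.1,-3.9,0.2,0,0.3],[-4.1,-3.9,0.2,0,0.3],[-8.8,-14.3,1.5,-0.45,0.3],[-8.8,-14.3,1.5,-0.45,0.3]]';python3 -c "
from h import *
plan(487,-357,60,72)"
```

```text
clock: 1.35
position: [0.4526, 0.0104, 0.1859]
ee_rot: [0.156, 0.988, 0.0, -0.0]
ft_force: [1.2, 0.8, -0.6]
grip_width: 0.698
row [-3.647 -8.473  3.145] 0.011 | now [452.6  10.4 185.9] jaw 72.06 tilt [-0.      0.0001] grip 0.698 F [ 1.2  0.8 -0.6] t 1.35
```

```bash
python3 -m pendant '[[-3.65,-8.5,0,0,0.3],[-3.65,-8.5,0,0,0.3],[-3.65,-8.5,0,0,0.3],[-3.65,-8.5,1,0,0.3],[-3.65,-8.5,2,0,0.3]]';python3 -m pendant '[[0,-1.4,1,0,0.3],[0,-1.4,1,0,0.3],[0,-1.4,1,0,0.3]]';python3 -c "
from h import *
plan(487,-357,4,72)"
```

```text
clock: 1.98
position: [0.4815, -0.2919, 0.1433]
ee_rot: [0.156, 0.988, -0.0, 0.002]
ft_force: [1.3, 1.7, -0.0]
grip_width: 0.703
clock: 2.35
position: [0.463, -0.3428, 0.1024]
ee_rot: [0.157, 0.988, 0.0, -0.0]
ft_force: [-0.2, 0.4, 0.2]
grip_width: 0.703
row [-0.682 -0.153  2.46 ] -0.003 | now [ 463.  -342.8  102.4] jaw 71.98 tilt [-0.0009  0.0004] grip 0.703 F [-0.2  0.4  0.2] t 2.35
```

```bash
python3 -m pendant '[[-0.68,-0.15,0.6,0,0.3],[-0.68,-0.15,1.4,0,0.3],[-0.68,-0.15,1.4,0,0.3]]';python3 -c "
from h import *
p,d=camera('top');cv2.imwrite('pics/t1.png',cv2.resize(p[150:310,300:560],None,fx=3,fy=3)[:,:,::-1])
plan(487,-357,4,72)"
```

```text
clock: 2.72
position: [0.4875, -0.3545, 0.0457]
ee_rot: [0.155, 0.988, 0.001, -0.001]
ft_force: [-0.9, -0.2, -0.1]
grip_width: 0.701
row [ 0.012 -0.042  1.082] 0.023 | now [ 488.  -355.6   47.3] jaw 72.14 tilt [-0.0002  0.0008] grip 0.703 F [0.  0.2 0.9] t 2.77
```

View pics/t1.png

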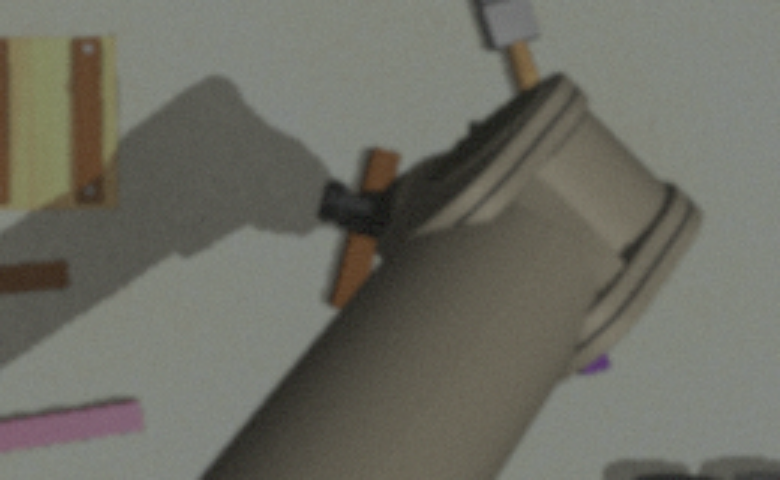

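The finger sits about midway along slat_b, at (350,205) in the crop, and the jaws are square to it. I descend and grip.

```bash
python3 -m pendant '[[0,-0.04,0.7,0,0.3],[0,-0.04,1.06,0,0.3],[0,-0.04,1.06,0,0.3]]';python3 -c "
from h import *
plan(487,-357,4,72)"; python3 -m pendant '[[0,0,0,0,0.9],[0,0,0,0,0.9],[0,0,0,0,0.9],[0,0,0,0,0.9]]' 40;python3 -c "
from h import *
plan(487,-357,4,72)"
```

```text
clock: 3.15
position: [0.4869, -0.3579, 0.0046]
ee_rot: [0.156, 0.988, 0.0, -0.0]
ft_force: [-0.2, -0.0, 0.8]
grip_width: 0.701
row [0.006 0.023 0.016] 0.01 | now [ 486.9 -357.9    4.6] jaw 72.06 tilt [-0.0003  0.0006] grip 0.701 F [-0.2 -0.   0.8] t 3.15
clock: 3.65
position: [0.4869, -0.3586, 0.0046]
ee_rot: [0.156, 0.988, 0.0, 0.0]
ft_force: [0.0, 0.2, 0.4]
grip_width: 0.101
row [0.01  0.038 0.014] 0.003 | now [ 486.9 -358.6    4.6] jaw 72.02 tilt [ 0.0002 -0.    ] grip 0.101 F [0.  0.2 0.4] t 3.65
```

```bash
python3 -m pendant '[[0,0,-1,0,0.9],[0,0,-2,0,0.9],[0,0,-2,0,0.9]]'; python3 -c "
from h import *
p,d=camera('top');cv2.imwrite('pics/t2.png',cv2.resize(p[150:310,300:560],None,fx=3,fy=3)[:,:,::-1])
p,d=camera('scene');cv2.imwrite('pics/s2.png',cv2.resize(p[190:350,120:380],None,fx=3,fy=3)[:,:,::-1])
plan(487,-357,4,72)"
```

```text
clock: 4.03
position: [0.4883, -0.3598, 0.0874]
ee_rot: [0.156, 0.988, -0.001, 0.002]
ft_force: [-0.3, 0.7, 0.9]
grip_width: 0.099
row [0.009 0.03  2.005] 0.007 | now [ 486.9 -358.3   84.2] jaw 72.04 tilt [0.0004 0.0003] grip 0.102 F [ 0.4  0.5 -0.3] t 4.12
```

View pics/t2.png

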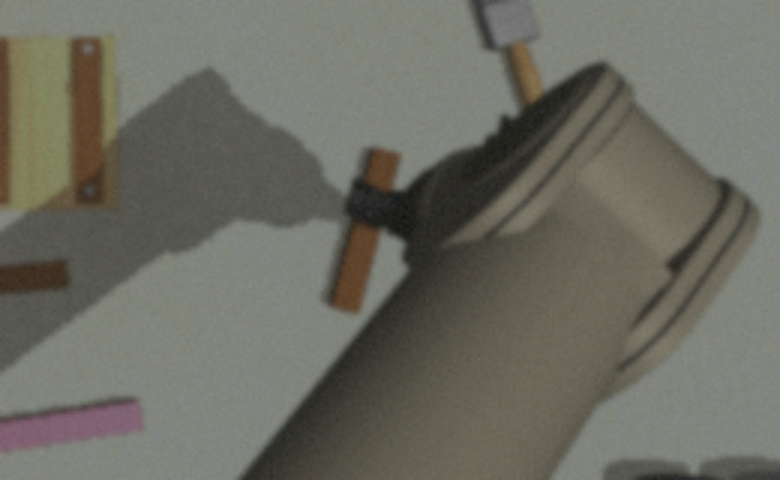

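View pics/s2.png

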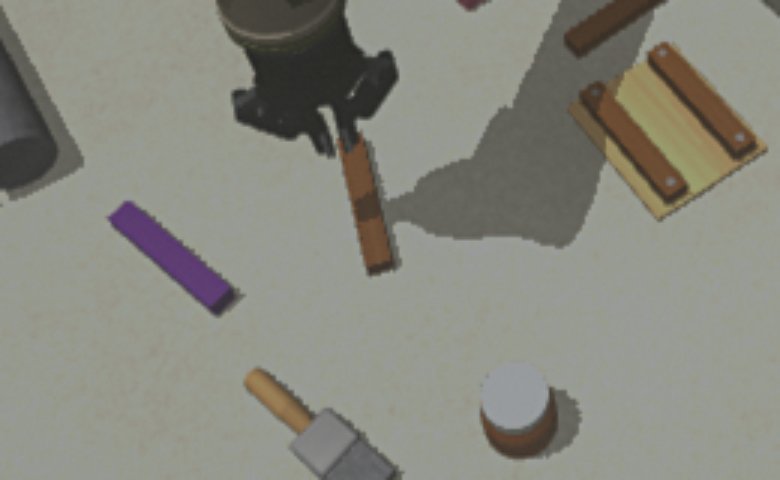

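```bash
cat >> h.py <<'E'
def proj(n,P):
    c=get_calibration(n);f=200/np.tan(np.radians(c["vfov"]/2))
    q=R.from_quat(c["rotation"]).as_matrix().T@(np.array(P)-c["position"]);return np.round([q[0]/q[2]*f+c["cx"],q[1]/q[2]*f+c["cy"]],1),round(q[2],4)
E
python3 -c "
from h import *
o=manip.get_obs();M=R.from_quat(o['ee_rot']).as_matrix();T=o['position']
for n,(u0,v0) in dict(top=(300,150),scene=(120,190)).items():
  for k in(0,-.019):
    uv,z=proj(n,T+M[:,2]*k);print(n,k,uv,'crop',(uv-[u0,v0])*3,z)
  p,d=camera(n);np.savez(n+'1.npz',p=p,d=d);W=world(n,d)
  b=(400,190,440,262) if n=='top' else (225,228,260,287)
  _,m=blobs(n,p,d,b,(.014,.03),100);print(m.sum(),rect(W[m]),pca(W[m]))
  m=(abs(W[...,0]-T[0])<.06)&(abs(W[...,1]-T[1])<.06)&(W[...,2]>.04)&(W[...,2]<.2)
  print('lowest gripper pts',np.round(np.sort(W[m][:,2])[:10:3],3), np.round(W[m][np.argsort(W[m][:,2])[:5]],3))
"
```

```text
top 0 [428.9 225.4] crop [386.7 226.2] 0.9383
top -0.019 [431.1 225.2] crop [393.3 225.6] 0.9194
348 (array([ 487.4, -356.3]), array([ 22.4, 135.4]), 71.7) (array([ 480.2, -353.3]), np.float64(161.8), array([ 21.4, 147.1]))
lowest gripper pts [0.117 0.127 0.148 0.156] [[ 0.483 -0.347  0.117]
 [ 0.48  -0.347  0.12 ]
 [ 0.485 -0.344  0.122]
 [ 0.485 -0.345  0.127]
 [ 0.48  -0.347  0.128]]
scene 0 [234.2 242.7] crop [342.6 158.1] 0.9881
scene -0.019 [232.7 238.9] crop [338.1 146.7] 0.9729
281 (array([ 492.1, -355.6]), array([ 22. , 135.4]), 71.9) (array([ 496. , -357.3]), np.float64(161.8), array([ 23. , 138.7]))
lowest gripper pts [0.108 0.11  0.113 0.113] [[ 0.495 -0.367  0.108]
 [ 0.486 -0.361  0.109]
 [ 0.495 -0.369  0.11 ]
 [ 0.494 -0.371  0.11 ]
 [ 0.494 -0.368  0.112]]
```

```bash
python3 -c "
from h import *
z=np.load('scene1.npz');p,d=z['p'],z['d'];W=world('scene',d)
cv2.imwrite('pics/z2.png',cv2.resize(p[205:265,190:270],None,fx=9,fy=9,interpolation=cv2.INTER_NEAREST)[:,:,::-1])
print('z mm');print((W[226:256:2,220:250:2,2]*1000).round(0).astype(int))
"
```

```text
z mm
[[198 194 190  -2  -3   0 181 182 179 161 163 165 163  -3  -1]
 [190 186 183 153  -2  -1 178 173 165 155 161 161 154  -1  -3]
 [179 178 175 167 141  -1 158 159 155 145  -1  -1  -6  -2  -4]
 [159 161 159 157 143  -3  -1 151 149 138   1   0  -2  -1  -4]
 [150 147 154 152 147  -1  -4 141 131 128  18  -3  -1  -1   1]
 [  2  -2 137 134 140 125  20 133 127 121  15  -4   1  -5   1]
 [ -3  -3   3 127 128 128  -4  19 121  18  18  -3  -3  -2   1]
 [ -1  -6  -3 121 115 119  -1  19 113  22  15  -2  -4  -3   1]
 [ -5  -3   2  -2  -6 110  -5  13  18  19  19  15  -4  -5  -3]
 [  1  -3  -4  -1  -4  -2  -4  21  15  17  16  18  -2   0  -1]
 [ -4  -1  -3   3  -3  -2  -4  15  17  21  18  15  -4  -3  -3]
 [ -4  -3   0   0  -5  -3  -2  -2  18  19  18  16  -2  -1  -3]
 [ -2  -1  -1  -4  -2  -4  -2  -3  18  19  16  18  19   2  -2]
 [  0 940  -4  -3   0  -4  -1  -3  20  17  18  17  16  -6   0]
 [ -1  -2  -6  -5  -4  -2  -4  -3  18  16  24  18  20  -1  -3]]
```

View pics/z2.png

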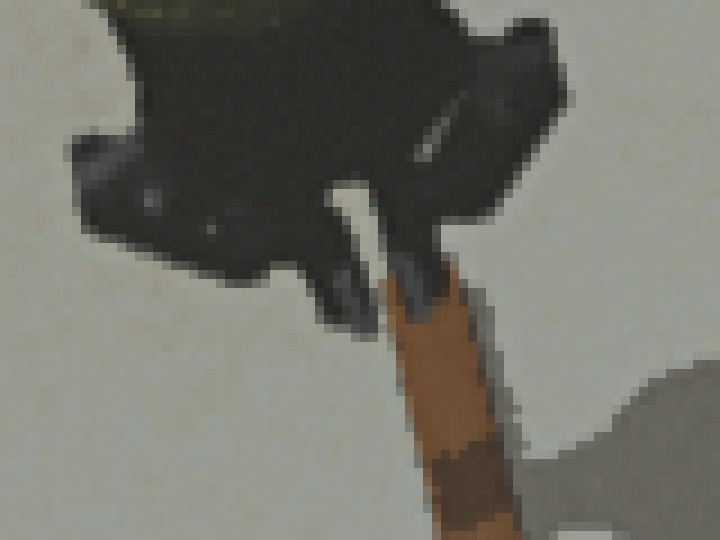

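```bash
python3 -c "
from h import *
c=get_calibration('scene');f=200/np.tan(np.radians(c['vfov']/2));Rm=R.from_quat(c['rotation']).as_matrix()
for uv in((229.5,241.5),(236.5,240),(233,240.8)):
  r=Rm@np.array([(uv[0]-c['cx'])/f,(uv[1]-c['cy'])/f,1])
  for z in(.084,.109): print(uv,z,(c['position']+r*(z-c['position'][2])/r[2]).round(4))
"
```

```text
(229.5, 241.5) 0.084 [ 0.4763 -0.3662  0.084 ]
(229.5, 241.5) 0.109 [ 0.4927 -0.3692  0.109 ]
(236.5, 240) 0.084 [ 0.4832 -0.3497  0.084 ]
(236.5, 240) 0.109 [ 0.4994 -0.3531  0.109 ]
(233, 240.8) 0.084 [ 0.4799 -0.358   0.084 ]
(233, 240.8) 0.109 [ 0.4962 -0.3612  0.109 ]
```

Scene depth puts the fingertips about 24 mm above the reported TCP: tips at z≈109 mm, near (233,241), while the state gives 84. The fingers therefore closed above slat_b, and the slat has not moved. I'll go lower, in force-checked steps.

```bash
python3 -m pendant '[[0,0,0.5,0,0.5],[0,0,1,0,0.5],[0,0,1.5,0,0.5],[0,0,2,0,0.5]]'; python3 -m pendant '[[0,0,0.2,0,0.5],[0,0,0.3,0,0.5]]';  python3 -c "
from h import *
p,d=camera('scene');W=world('scene',d);np.savez('scene2.npz',p=p,d=d)
cv2.imwrite('pics/z3.png',cv2.resize(p[225:305,190:290],None,fx=7,fy=7,interpolation=cv2.INTER_NEAREST)[:,:,::-1])
plan(487,-357,4,72)
print((W[240:272:2,220:260:2,2]*1000).round(0).astype(int))"
```

```text
clock: 4.72
position: [0.4864, -0.3583, 0.0024]
ee_rot: [0.156, 0.988, 0.0, -0.001]
ft_force: [0.2, 0.3, 0.7]
grip_width: 0.501
clock: 4.97
position: [0.4867, -0.3586, -0.0081]
ee_rot: [0.156, 0.988, 0.0, -0.0]
ft_force: [-0.7, 0.0, -0.4]
grip_width: 0.5
row [ 0.006  0.038 -0.304] 0.004 | now [ 486.8 -358.5   -8.1] jaw 72.02 tilt [-0.0002  0.0001] grip 0.5 F [ 0.1  0.4 -0.4] t 5.03
[[156 160 162 162 160 157 157 155 151 146 122 110 102  81  70  70  75  93
   89  89]
 [123 150 151 155 151 150 150 146 103 113 940 109 101  87  73  72  72  81
   79  -1]
 [115 114 110 122 116 118  99  99  94  93  98  96  95  87  73  70  70  72
   70  -1]
 [ -2  -3 104 114 107 106  91  20  16  18  16  85  86  80  72  64  -3  63
   -3  -2]
 [ 72  67  85 100  99  -6  -1   2  18  17  19  14  -1  62  59  59  -1  -1
   -5  -2]
 [ 71  72  81  90  92  -3  -3  -5  17  20  20  21  19  53  51  42   0  -1
   -3  -4]
 [ 72  72  75  75  69  -3  -3  -3  16  16  20  19  21  -3  41  32  -1  -4
   -3  -4]
 [ 73  58  68  64  67  36  -4  -3  16  19  16  17  18  -3  32  -4  -3  -4
   -3  -6]
 [ -3  -4  -4  45  48  47  -2  -1   0  17  17  15  15   0  20  -5  -2  -2
   -5  -1]
 [ -4  -2   0  36  33  38  -1  -3  -5  19  18  18  16  14  -2  -3  -3   0
   -3  -4]
 [ -1  -1  -4  -6  23  29  20  -2  -2  18  16  18  22  17  -1  -6  -3  -4
   -5   0]
 [ -3  -1  -2  -2  -1   0  -1  -1   0  16  19  17  18  17  -3  -4  -1   0
   -4  -1]
 [ -4  -2   0  -1  -4  -3   0   0  -1  17  17  16  18  20  -1  -4  -2  -3
   -1  -2]
 [ -2  -6  -2   1  -5  -1  -5  -3  -2   0  15  17  19  17  12  -5  -1  -3
   -2  -1]
 [ -2  -1  -1  -2  -3   1   1  -4  -2  -3  15  17  13  18  19  -2  -3  -3
    0   0]
 [ -1  -3  -2  -4   0  -4  -3  -3   0  -2  17  20  19  19  19  -1  -3  -2
   -1  -5]]
```

View pics/z3.png

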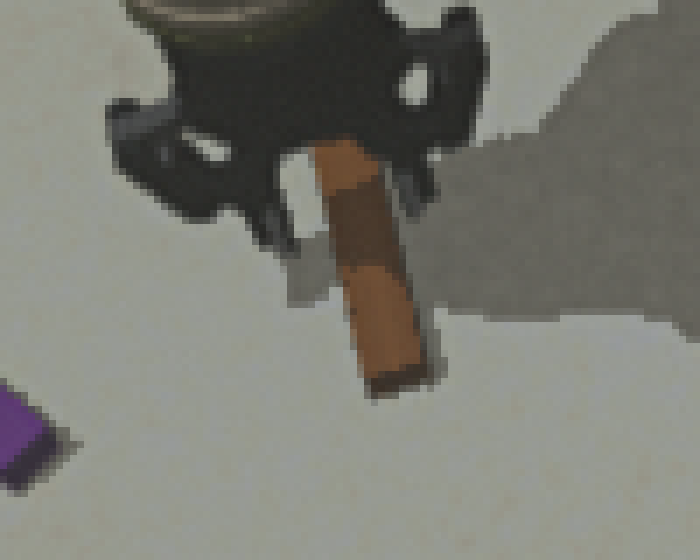

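The fingers straddle slat_b, the left tip at about (263,245) in the crop and the right at (415,210), with their tips at z≈21 mm. I go down 14 mm more and close.

```bash
python3 -m pendant '[[0,0,0.2,0,0.5],[0,0,0.36,0,0.5],[0,0,0.36,0,0.9],[0,0,0.36,0,0.9],[0,0,0.36,0,0.9]]' 40;python3 -c "
from h import *
plan(626,-88.8,80,-1.2)"
```

```text
clock: 5.65
position: [0.4869, -0.3586, -0.0219]
ee_rot: [0.156, 0.988, -0.0, 0.0]
ft_force: [-0.6, -0.9, -0.8]
grip_width: 0.265
row [-1.227  7.488 -2.547] 12.204 | now [ 486.9 -358.6  -21.9] jaw 72.03 tilt [ 0.0002 -0.0001] grip 0.265 F [-0.6 -0.9 -0.8] t 5.65
```

Gripped: the opening reads 0.265, about 22.5 mm. I lift and carry slat_b towards the far seat.

```bash
python3 -m pendant '[[0,0,-1,0,0.9],[0,0,-2,0,0.9],[0,0,-2.3,2,0.9],[-1,5,-2.3,5,0.9],[-1.2,7.5,-2.3,8,0.9]]';python3 -c "
from h import *
plan(626,-88.8,60,-1.2)"
```

```text
clock: 6.28
position: [0.5456, -0.2481, 0.0705]
ee_rot: [0.427, 0.904, 0.0, 0.001]
ft_force: [1.8, 0.3, -0.7]
grip_width: 0.268
row [1.795 4.084 0.264] 6.782 | now [ 545.6 -248.1   70.5] jaw 39.49 tilt [ 0.0012 -0.    ] grip 0.268 F [ 1.8  0.3 -0.7] t 6.28
```

```bash
python3 -m pendant '[[0.8,1.8,0.1,1.8,0.9],[1.8,4.1,0.2,3.5,0.9],[1.8,4.1,0.3,5.2,0.9],[1.8,4.1,0.3,6.8,0.9],[1.8,4.1,0.3,6.8,0.9]]';python3 -c "
from h import *
plan(626,-88.8,6,-1.2)"
```

```text
clock: 6.9
position: [0.6243, -0.0881, 0.0577]
ee_rot: [0.712, 0.703, -0.001, 0.0]
ft_force: [-0.6, -0.7, -1.1]
grip_width: 0.269
row [-0.016  0.044  1.293] 0.078 | now [624.3 -88.1  57.7] jaw -0.73 tilt [-0.0006 -0.0009] grip 0.269 F [-0.6 -0.7 -1.1] t 6.9
```

```bash
python3 -m pendant '[[0,0.04,0.5,0.08,0.9],[0,0.04,1,0.08,0.9],[0,0.04,1,0.08,0.9]]';python3 -c "
from h import *
for n,b in dict(scene=(270,150,410,290),top=(250,120,380,250)).items():
  p,d=camera(n);u0,v0,u1,v1=b;cv2.imwrite('pics/'+n+'4.png',cv2.resize(p[v0:v1,u0:u1],None,fx=4,fy=4,interpolation=cv2.INTER_CUBIC)[:,:,::-1])
plan(626,-88.8,6,-1.2)"
```

```text
clock: 7.28
position: [0.6242, -0.0886, 0.0155]
ee_rot: [0.715, 0.699, -0.001, -0.001]
ft_force: [0.2, 0.7, 0.3]
grip_width: 0.274
row [0.002 0.008 0.292] -0.022 | now [625.7 -88.9  17.7] jaw -1.33 tilt [-0.0006 -0.    ] grip 0.27 F [ 0.4 -0.3 -0.2] t 7.38
```

View pics/scene4.png

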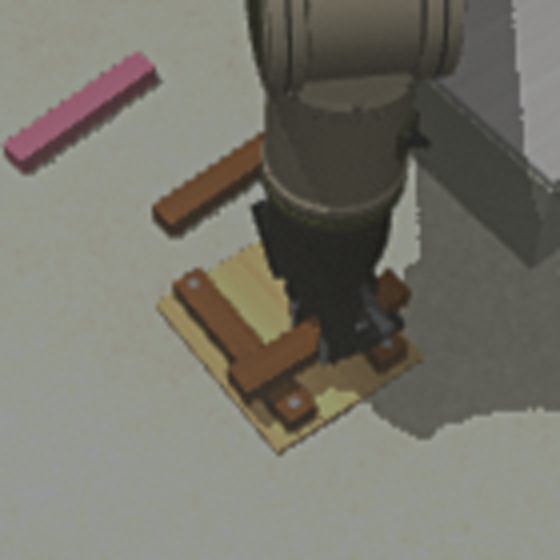

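View pics/top4.png

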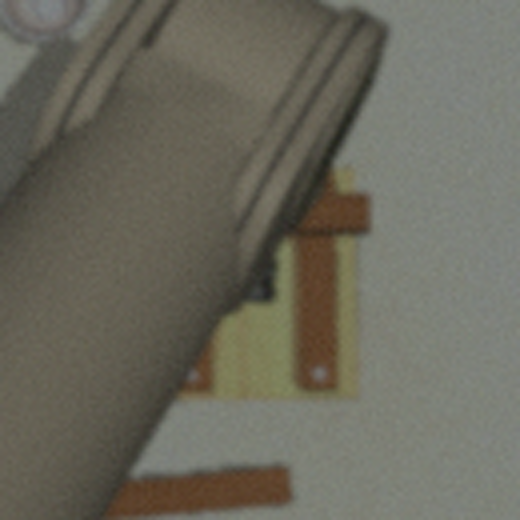

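Slat_b hangs square over the far end of the crib, with its right end at about (350,212) in the top crop. I lower and release it.

```bash
python3 -m pendant '[[0,0,0.15,0,0.9],[0,0,0.27,0,0.9],[0,0,0.28,0,0.9],[0,0,0.28,0,0.9]]';python3 -c "
from h import *
plan(626,-88.8,6,-1.2)"
```

```text
clock: 7.88
position: [0.626, -0.0884, 0.0068]
ee_rot: [0.715, 0.699, 0.0, 0.0]
ft_force: [0.2, -0.2, -1.0]
grip_width: 0.271
row [-0.01   0.     0.021] -0.021 | now [626.  -88.4   6.8] jaw -1.33 tilt [0.0001 0.    ] grip 0.271 F [ 0.2 -0.2 -1. ] t 7.88
```

```bash
python3 -m pendant '[[0,0,0.03,0,0.9],[0,0,0.03,0,0.5],[0,0,0.03,0,0.5],[0,0,-1,0,0.5],[0,0,-2,0,0.5]]';python3 -c "
from h import *
plan(453.2,-37.2,60,3.7)"
```

```text
clock: 8.5
position: [0.6257, -0.0885, 0.0877]
ee_rot: [0.715, 0.699, -0.0, -0.0]
ft_force: [1.2, -0.6, -0.4]
grip_width: 0.5
row [ 1.181 -4.341  0.695] -0.839 | now [625.7 -88.5  87.7] jaw -1.34 tilt [-0.0006 -0.0002] grip 0.5 F [ 1.2 -0.6 -0.4] t 8.5
```

```bash
python3 -m pendant '[[0.6,-2,0,-0.8,0.5],[1.2,-4.34,0,-0.8,0.5],[1.2,-4.34,0,-0.84,0.5],[1.2,-4.34,0.7,-0.84,0.5],[1.2,-4.34,0.7,-0.84,0.5]]';python3 -c "
from h import *
p,d=camera('top');W=world('top',d)
cv2.imwrite('pics/t5.png',cv2.resize(p[120:280,230:400],None,fx=4,fy=3.7,interpolation=cv2.INTER_CUBIC)[:,:,::-1])
_,m=blobs('top',p,d,(275,140,355,232),(.041,.06),100);print('placed b',m.sum(),rect(W[m]),pca(W[m]),np.median(W[m][:,2]))
plan(453.2,-37.2,-21,3.7)"
```

```text
clock: 9.12
position: [0.4519, -0.0352, 0.058]
ee_rot: [0.683, 0.73, -0.0, -0.001]
ft_force: [0.9, 0.2, 0.6]
grip_width: 0.5
placed b 495 (array([626.5, -88.6]), array([134.7,  24. ]), 88.9) (array([625.7, -89.6]), np.float64(89.0), array([ 23.1, 134.1])) 0.04766882051219834
row [-0.015 -0.005  2.   ] -0.001 | now [453.4 -36.6  59. ] jaw 3.69 tilt [-0.0006 -0.0001] grip 0.501 F [ 0.5 -0.4 -0.3] t 9.18
```

View pics/t5.png

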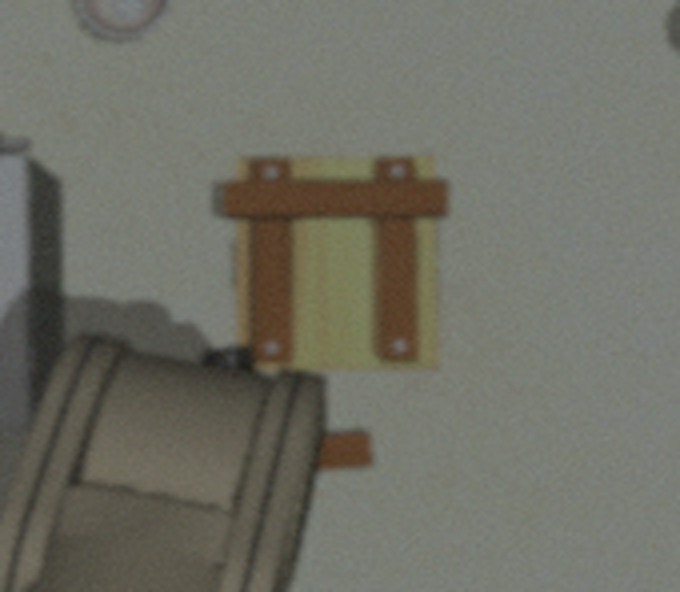

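Slat_b lies square across both fixed slats at (626,-89) mm, with its ends at x≈218 and 447 in the crop. Now slat_a.

```bash
python3 -m pendant '[[-0.01,0,1,0,0.5],[-0.01,0,1.6,0,0.5],[-0.01,0,2,0,0.5],[-0.01,0,2.01,0,0.5]]';python3 -m pendant '[[0,0,0,0,0.9],[0,0,0,0,0.9],[0,0,0,0,0.9]]' 40;python3 -c "
from h import *
plan(546,-87.2,60,-1.2)"
```

```text
clock: 9.68
position: [0.454, -0.0388, -0.0218]
ee_rot: [0.685, 0.729, -0.001, 0.0]
ft_force: [0.8, -0.0, -0.4]
grip_width: 0.498
clock: 10.05
position: [0.4547, -0.0373, -0.0207]
ee_rot: [0.684, 0.73, 0.001, 0.001]
ft_force: [-0.7, -2.1, 6.5]
grip_width: 0.268
row [-1.393  2.202 -2.011] 0.816 | now [454.7 -37.3 -20.7] jaw 3.69 tilt [ 0.0021 -0.0002] grip 0.268 F [-0.7 -2.1  6.5] t 10.05
```

```bash
python3 -m pendant '[[0,0,-1,0,0.9],[0,0,-2,0,0.9],[-0.7,1,-2.1,0.8,0.9],[-1.4,2.2,-2.1,0.8,0.9],[-1.4,2.2,-2.1,0.82,0.9]]';python3 -m pendant '[[0,0,0,0,0.9],[0,0,0,0,0.9]]';python3 -c "
from h import *
plan(546,-87.2,7,-1.2)"
```

```text
clock: 10.68
position: [0.5469, -0.0904, 0.0626]
ee_rot: [0.716, 0.698, -0.001, 0.001]
ft_force: [-0.3, -0.7, -0.4]
grip_width: 0.268
clock: 10.92
position: [0.5444, -0.0857, 0.0625]
ee_rot: [0.714, 0.7, 0.0, -0.0]
ft_force: [0.2, -0.4, -1.0]
grip_width: 0.267
row [-0.037  0.041  1.387] 0.011 | now [544.4 -85.7  62.5] jaw -1.14 tilt [-0.0002  0.0012] grip 0.267 F [ 0.2 -0.4 -1. ] t 10.93
```

```bash
python3 -m pendant '[[0,0.04,0.7,0,0.9],[0,0.04,1.2,0,0.9],[0,0.04,1.35,0,0.9],[0,0.04,1.4,0,0.9],[0,0.04,1.4,0,0.9]]';python3 -c "
from h import *
plan(546,-87.2,7,-1.2)"
```

```text
clock: 11.55
position: [0.5467, -0.0866, 0.0074]
ee_rot: [0.714, 0.7, 0.0, -0.0]
ft_force: [-3.5, 1.0, 8.5]
grip_width: 0.27
row [-0.015 -0.018  0.01 ] 0.001 | now [546.7 -86.6   7.4] jaw -1.19 tilt [0.0002 0.0012] grip 0.27 F [-3.5  1.   8.5] t 11.55
```

Contact at 8.5 N, so slat_a is seated. I release and rise.

```bash
python3 -m pendant '[[0,0,-0.02,0,0.6],[0,0,-0.02,0,0.5],[0,0,-0.02,0,0.5],[0,0,-1,0,0.5],[0,0,-2,0,0.5]]';python3 -m pendant '[[0,-3,-2,0,0.6],[0,-3,-3,0,0.6],[0,-3,-3,0,0.6]]';python3 -c "
from h import *
p,d=camera('top');W=world('top',d);np.savez('top6.npz',p=p,d=d)
cv2.imwrite('pics/t6.png',cv2.resize(p[100:280,130:400],None,fx=2.9,fy=2.9,interpolation=cv2.INTER_CUBIC)[:,:,::-1])
for b in((275,145,355,181),(275,190,355,220)):
  _,m=blobs('top',p,d,b,(.041,.06),90);print(m.sum(),rect(W[m]),pca(W[m]),np.median(W[m][:,2]))
plan(428,198,120,0)"
```

```text
clock: 12.18
position: [0.5462, -0.0872, 0.0871]
ee_rot: [0.715, 0.7, -0.001, -0.0]
ft_force: [0.7, -0.6, 0.0]
grip_width: 0.503
clock: 12.55
position: [0.4519, -0.0732, 0.1704]
ee_rot: [0.711, 0.703, -0.003, -0.013]
ft_force: [-0.5, 1.1, 1.1]
grip_width: 0.399
512 (array([626.4, -88.5]), array([134.7,  24.9]), 88.5) (array([625.9, -89.4]), np.float64(89.1), array([ 23.6, 136.9])) 0.04750070590632216
239 (array([553. , -86.1]), array([135.9,  22.3]), 83.0) (array([552.8, -83.9]), np.float64(86.5), array([ 16.8, 143.1])) 0.04724254306279141
row [ 6.753 -0.647  1.503] -0.126 | now [451.4 -73.8 173.4] jaw -0.76 tilt [-0.0193  0.0233] grip 0.401 F [ 0.7 -2.   0.5] t 12.6
```

View pics/t6.png

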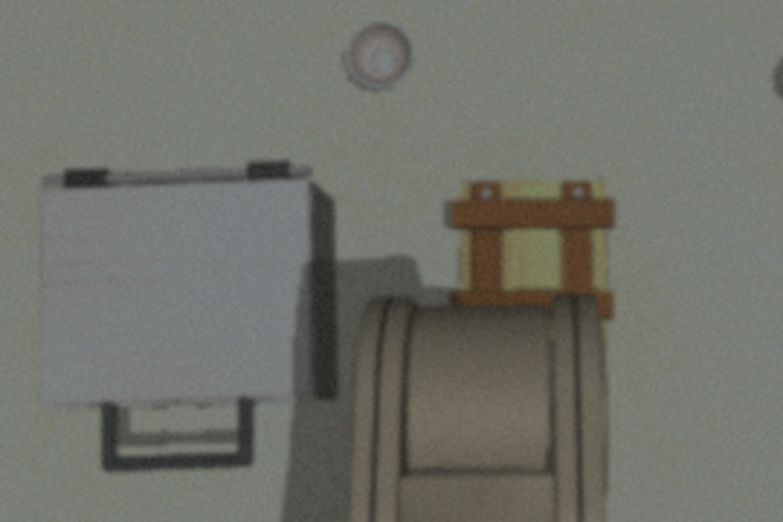

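```bash
python3 -c "
from h import *
c=get_calibration('top');f=200/np.tan(np.radians(c['vfov']/2));Rm=R.from_quat(c['rotation']).as_matrix()
def at(u,v,z):
  r=Rm@np.array([(u-c['cx'])/f,(v-c['cy'])/f,1]);return c['position']+r*(z-c['position'][2])/r[2]
z0=np.load('top0.npz');p=z0['p'];g=p.mean(2)
print(g[236:266,190].round(0)); print(g[245,158:225].round(0))
pts=[]
for u in range(176,208,2):
  col=g[252:266,u].astype(float);w=np.clip(85-col,0,None);v=(w*np.arange(252,266)).sum()/w.sum();pts.append(at(u,v,.10))
pts=np.array(pts);print(pts.mean(0).round(4),np.degrees(np.polyfit(pts[:,1],pts[:,0],1)[0]).round(2))
z6=np.load('top6.npz')
W=world('top',z0['d']);_,m=blobs('top',p,z0['d'],(135,150,250,237),(.102,.112));q=W[m]
print('lid y range',np.percentile(q[:,1],[.5,99.5]),'x',np.percentile(q[:,0],[.5,99.5]))
# lid edge directions
hi=[(W[v,:,1][m[v]].max(),W[v,:,1][m[v]].min(),W[v,:,0][m[v]].mean()) for v in range(170,232,3)]
hi=np.array(hi);print('yaw from sides',np.degrees(np.polyfit(hi[:,2],hi[:,0],1)[0]),np.degrees(np.polyfit(hi[:,2],hi[:,1],1)[0]), hi[:,:2].mean())
s=np.load('scene0.npz');Ws=world('scene',s['d']);_,m=blobs('scene',s['p'],s['d'],(360,120,412,155),(.085,.115));q=Ws[m];q=q[q[:,0]<.445];print('scene bar',len(q),np.percentile(q,[2,50,98],axis=0).round(4))
"
```

```text
[116. 105.  95. 100. 111. 119. 117. 113. 116. 116. 116. 113. 112.  93.
  78.  75.  90. 109. 118. 110.  82.  62.  49.  52.  55.  78. 102. 111.
 116. 118.]
[117. 111. 118. 119. 115. 115. 100.  72.  55.  54.  55.  50.  59.  69.
  76.  81.  91. 110. 118. 114. 113. 120. 114. 119. 114. 115. 119. 116.
 115. 114. 120. 116. 116. 119. 114. 116. 115. 114. 118. 116. 118. 118.
 119. 119. 114. 118. 120. 118. 117. 119. 116. 121. 117. 100.  70.  53.
  55.  50.  56.  85. 110. 116. 113. 119. 120. 118. 116.]
[0.4261 0.1978 0.1   ] 0.52
lid y range [0.09070376 0.30748654] x [0.4774945  0.66187814]
yaw from sides 1.4969462789020203 0.8622685884984012 0.19902931053772033
scene bar 143 [[0.424  0.1405 0.0957]
 [0.4322 0.1986 0.1018]
 [0.4445 0.257  0.1062]]
```

```bash
python3 -m pendant '[[3,-0.2,0,0,0.6],[5,-0.4,0.3,-0.1,0.6],[6.75,-0.65,0.5,-0.1,0.6],[6.8,-0.65,0.8,-0.1,0.6],[6.8,-0.65,0.8,-0.1,0.6]]' 30;python3 -m pendant '[[0,0,0,0,0.6],[0,0,0,0,0.6]]';python3 -c "
from h import *
plan(427,198,65,0)
p,d=camera('top');cv2.imwrite('pics/t7.png',cv2.resize(p[100:280,130:400],None,fx=2.9,fy=2.9,interpolation=cv2.INTER_CUBIC)[:,:,::-1]);W=world('top',d)
for b in((275,145,355,181),(275,190,355,220)):
  _,m=blobs('top',p,d,b,(.041,.06),90);print(m.sum(),rect(W[m]),pca(W[m]),np.median(W[m][:,2]))
p,d=camera('scene');cv2.imwrite('pics/s7.png',cv2.resize(p[70:250,290:490],None,fx=3.3,fy=3.3,interpolation=cv2.INTER_CUBIC)[:,:,::-1])
"
```

```text
clock: 13.22
position: [0.4275, 0.2027, 0.1417]
ee_rot: [0.706, 0.708, -0.004, -0.013]
ft_force: [0.8, 0.1, 1.3]
grip_width: 0.402
clock: 13.48
position: [0.4293, 0.1981, 0.1427]
ee_rot: [0.708, 0.706, -0.003, -0.013]
ft_force: [-0.4, -0.0, -0.0]
grip_width: 0.398
row [-0.03  -0.013  1.944] -0.02 | now [429.3 198.1 142.7] jaw -0.12 tilt [-0.023   0.0142] grip 0.398 F [-0.4 -0.  -0. ] t 13.47
510 (array([626.5, -88.6]), array([134.7,  24.3]), 89.2) (array([626. , -89.5]), np.float64(89.1), array([ 23.4, 135.9])) 0.0475044319533266
548 (array([547.5, -85.1]), array([136.,  23.]), 88.2) (array([547.3, -85.7]), np.float64(88.5), array([ 24.4, 136.5])) 0.047461713373697034
```

View pics/t7.png

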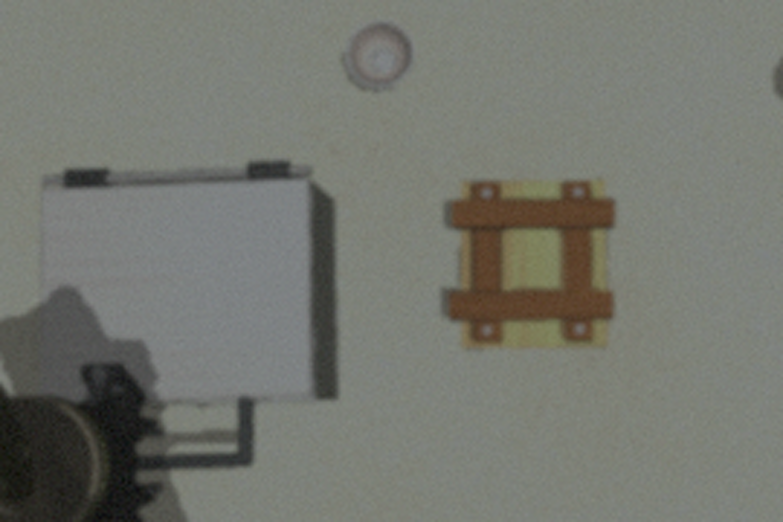

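View pics/s7.png

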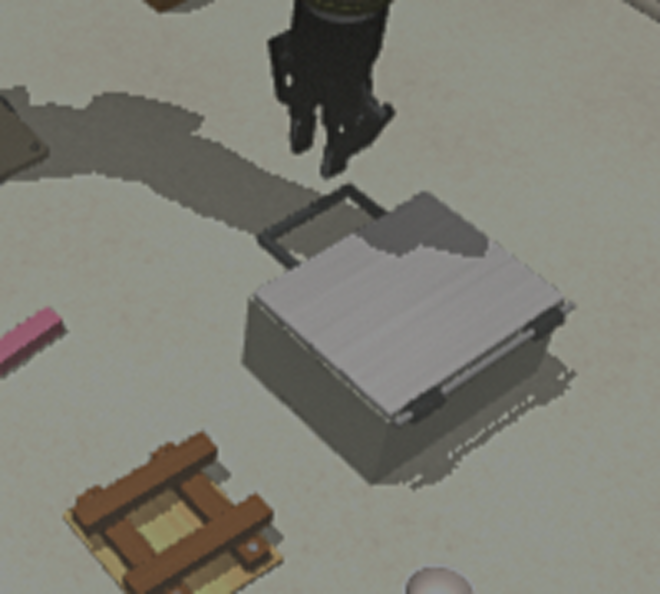

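Both slats are seated: far (626,-89) and near (547,-86), each at 88.5–89°, with four even overhangs. The hand is above the bar. A small persistent tilt has appeared, so I check the joints.

```bash
python3 -c "
from h import *
o=manip.get_obs();print(o['joint_pos'].round(3))"
```

```text
[-1.348  0.041  0.871  1.957 -0.06   1.173 -0.456]
```

```bash
python3 -m pendant '[[-0.03,-0.02,0.6,0,0.6],[-0.03,-0.04,0.9,0,0.6],[-0.03,-0.04,1.2,0,0.6],[-0.03,-0.04,1.2,0,0.6]]';python3 -c "
from h import *
plan(427,198,65,0)
p,d=camera('scene');cv2.imwrite('pics/s8.png',cv2.resize(p[70:190,330:450],None,fx=5,fy=5,interpolation=cv2.INTER_CUBIC)[:,:,::-1])
"
```

```text
clock: 14.08
position: [0.4258, 0.1987, 0.0941]
ee_rot: [0.707, 0.707, -0.004, -0.013]
ft_force: [-0.3, -0.1, 0.5]
grip_width: 0.399
row [-0.027  0.048  0.726] -0.004 | now [425.8 198.7  94.1] jaw -0.02 tilt [-0.024   0.0134] grip 0.399 F [-0.3 -0.1  0.5] t 14.07
```

View pics/s8.png

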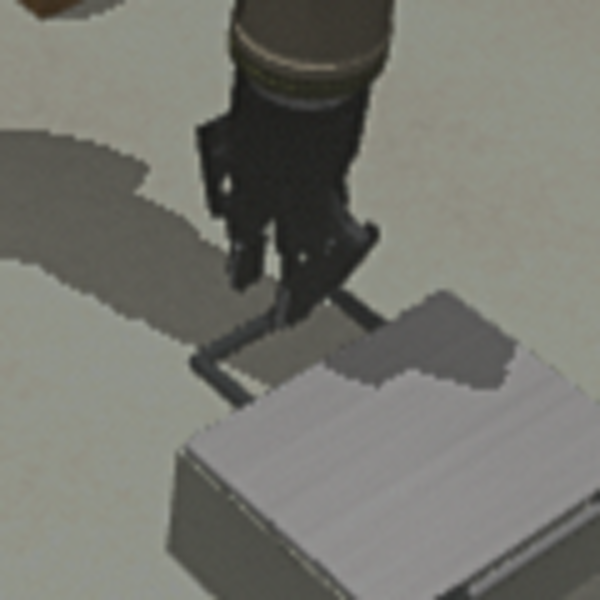

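```bash
python3 -m pendant '[[-0.02,0.05,0.25,0,0.6],[-0.02,0.05,0.5,0,0.6],[-0.02,0.05,0.73,0,0.6],[-0.02,0.05,0.73,0,0.6]]';python3 -c "
from h import *
plan(427,198,65,0)
p,d=camera('scene');cv2.imwrite('pics/s9.png',cv2.resize(p[70:190,330:450],None,fx=5,fy=5,interpolation=cv2.INTER_CUBIC)[:,:,::-1])
"
```

```text
clock: 14.62
position: [0.4269, 0.1983, 0.0645]
ee_rot: [0.707, 0.707, -0.004, -0.013]
ft_force: [0.1, 0.5, -0.3]
grip_width: 0.4
row [-0.008  0.003 -0.012] -0.002 | now [426.9 198.3  64.5] jaw -0.01 tilt [-0.0242  0.0131] grip 0.4 F [ 0.1  0.5 -0.3] t 14.62
```

View pics/s9.png

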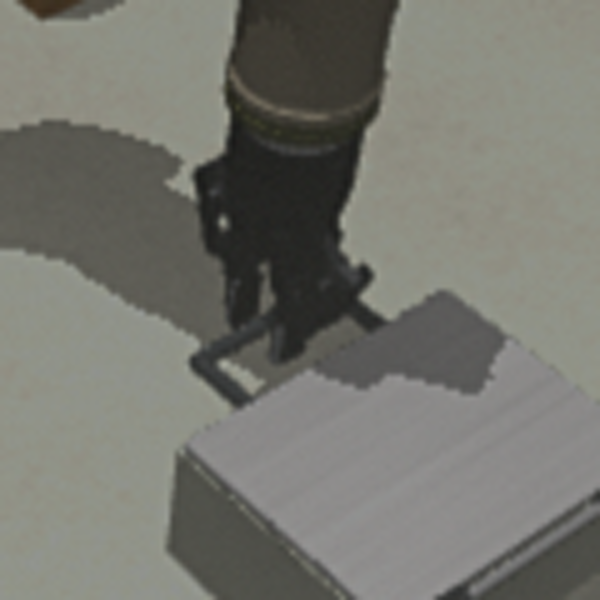

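One finger is in the gap, its tip at (288,350) in the crop, and the other is outside the bar at (240,325). The force is about zero. I close on the bar.

```bash
python3 -m pendant '[[0,0,0,0,1],[0,0,0,0,1],[0,0,0,0,1],[0,0,0,0,1]]' 30;python3 -c "
from h import *
plan(427,198,65,0);o=manip.get_obs();print(o['torque'].round(2))
for q in(.1,.2,.3,.4,.5,.6,.7,.78,.9,1,1.1,1.13): print(q,'y %.3f z %.3f'%(5.5*(1-np.cos(q)),-5.5*np.sin(q)))
"
```

```text
clock: 15.18
position: [0.4242, 0.1987, 0.0649]
ee_rot: [0.707, 0.707, -0.006, -0.015]
ft_force: [-14.4, -0.9, 7.1]
grip_width: 0.123
row [-0.018  0.069 -0.005] 0.01 | now [424.2 198.7  64.9] jaw 0.06 tilt [-0.0296  0.0137] grip 0.123 F [-14.4  -0.9   7.1] t 15.18
[-0.19  2.97  0.11]
0.1 y 0.027 z -0.549
0.2 y 0.110 z -1.093
0.3 y 0.246 z -1.625
0.4 y 0.434 z -2.142
0.5 y 0.673 z -2.637
0.6 y 0.961 z -3.106
0.7 y 1.293 z -3.543
0.78 y 1.590 z -3.868
0.9 y 2.081 z -4.308
1 y 2.528 z -4.628
1.1 y 3.005 z -4.902
1.13 y 3.153 z -4.974
```

Gripped on the bar at 10.5 mm. The bar sits about 3 mm nearer than I commanded, which explains the 14 N side load. I relax that first, then work out the arc.

```bash
python3 -m pendant '[[0,-0.08,0,0,1],[0,-0.08,0,0,1]]' ;cat >> h.py <<'E'
def arc(qs,ref,cmd=None):
    o=manip.get_obs();M=R.from_quat(o["ee_rot"]).as_matrix();p0=o["position"] if cmd is None else np.array(cmd)/1000
    r=o["position"]*1000-ref
    print("now",(o["position"]*1000).round(1),"tilt",M[:2,2].round(4),"q~",round(np.arctan2(r[2],220-r[0]),3),"rad",round(np.hypot(r[2],220-r[0]),1),"F",o["ft_force"].round(1),"tq",o["torque"].round(2),"grip",round(o["grip_width"],3),"t",round(o["clock"],2))
    for q in qs:
        T=(np.array(ref)+[220*(1-np.cos(q)),0,220*np.sin(q)])/1000
        print(q,(M.T@(T-p0)/.04).round(2))
E
python3 -c "
from h import *
arc([0,.05,.1,.15,.2,.25,.3],[424,198.5,64.7])"
```

```text
clock: 15.42
position: [0.4242, 0.1988, 0.0657]
ee_rot: [0.707, 0.707, -0.003, -0.013]
ft_force: [-1.4, -1.3, 0.8]
grip_width: 0.123
now [424.2 198.8  65.7] tilt [-0.0229  0.0148] q~ 0.004 rad 219.8 F [-1.4 -1.3  0.8] tq [-0.23  0.11  0.06] grip 0.123 t 15.43
0 [-0.01 -0.01  0.02]
0.05 [-0.   -0.   -0.25]
0.1 [-0.    0.01 -0.53]
0.15 [ 0.    0.04 -0.8 ]
0.2 [ 0.01  0.08 -1.07]
0.25 [ 0.01  0.13 -1.34]
0.3 [ 0.02  0.2  -1.61]
```

```bash
python3 -m pendant '[[0,0,-0.15,0,1],[0,0,-0.35,0,1],[0,0.02,-0.6,0,1],[0,0.05,-0.85,0,1],[0.01,0.08,-1.07,0,1]]'; python3 -c "
from h import *
arc([.2,.25,.3,.35,.4,.45,.5],[424.2,198.6,65])
p,d=camera('scene');cv2.imwrite('pics/s10.png',cv2.resize(p[50:200,310:490],None,fx=4,fy=4,interpolation=cv2.INTER_CUBIC)[:,:,::-1])
"
```

```text
clock: 16.05
position: [0.4283, 0.1988, 0.1089]
ee_rot: [0.707, 0.707, -0.003, -0.014]
ft_force: [-1.4, 4.0, -1.7]
grip_width: 0.123
now [428.3 198.8 108.9] tilt [-0.0235  0.0148] q~ 0.2 rad 220.4 F [-1.4  4.  -1.7] tq [0.66 0.38 0.05] grip 0.123 t 16.05
0.2 [-0.    0.01  0.  ]
0.25 [-0.    0.06 -0.27]
0.3 [ 0.    0.13 -0.53]
0.35 [ 0.01  0.21 -0.79]
0.4 [ 0.01  0.31 -1.05]
0.45 [ 0.01  0.42 -1.31]
0.5 [ 0.02  0.54 -1.55]
```

View pics/s10.png

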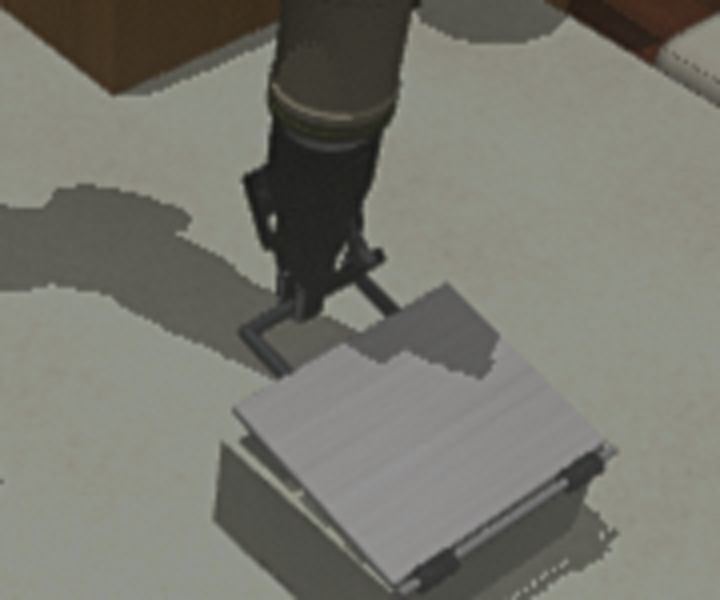

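The lid rises with the hand. Its front edge is clear of the box at (235,410), and the fingers are on the bar at (305,300). Continuing.

```bash
python3 -m pendant '[[0,0.06,-0.27,0,1],[0,0.13,-0.53,0,1],[0.01,0.21,-0.79,0,1],[0.01,0.31,-1.05,0,1],[0.01,0.42,-1.31,0,1]]'; python3 -c "
from h import *
arc([.45,.5,.55,.6,.65,.7],[424.2,198.6,65])
"
```

```text
clock: 16.73
position: [0.4444, 0.1989, 0.1602]
ee_rot: [0.707, 0.707, -0.005, -0.015]
ft_force: [-9.7, 4.7, 1.3]
grip_width: 0.123
now [444.4 198.9 160.2] tilt [-0.0276  0.0145] q~ 0.445 rad 221.4 F [-9.7  4.7  1.3] tq [1.09 2.1  0.05] grip 0.123 t 16.73
0.45 [-0.01  0.04 -0.01]
0.5 [-0.    0.16 -0.26]
0.55 [-0.    0.29 -0.5 ]
0.6 [ 0.    0.44 -0.74]
0.65 [ 0.01  0.59 -0.96]
0.7 [ 0.01  0.76 -1.18]
```

```bash
python3 -m pendant '[[0.02,0.07,-0.25,0,1],[0.02,0.19,-0.49,0,1],[0.03,0.33,-0.73,0,1],[0.03,0.48,-0.95,0,1],[0.03,0.64,-1.17,0,1]]'; python3 -c "
from h import *
arc([.7,.75,.8,.85,.9,.95],[424.2,198.6,65])
"
```

```text
clock: 17.35
position: [0.4724, 0.1992, 0.207]
ee_rot: [0.707, 0.707, -0.004, -0.014]
ft_force: [-7.5, 4.2, 5.0]
grip_width: 0.122
now [472.4 199.2 207. ] tilt [-0.0255  0.0148] q~ 0.691 rad 222.9 F [-7.5  4.2  5. ] tq [0.88 1.89 0.09] grip 0.122 t 17.35
0.7 [-0.01  0.09  0.  ]
0.75 [-0.01  0.27 -0.21]
0.8 [-0.01  0.45 -0.41]
0.85 [-0.01  0.65 -0.6 ]
0.9 [-0.    0.86 -0.78]
0.95 [-0.    1.07 -0.95]
```

```bash
python3 -c "
from h import *
arc([.7,.75,.8,.85,.9,.95],[424.5,199.4,68.5])
p,d=camera('scene');W=world('scene',d);np.savez('scene11.npz',p=p,d=d)
cv2.imwrite('pics/s11.png',cv2.resize(p[30:200,310:490],None,fx=4,fy=3.5,interpolation=cv2.INTER_CUBIC)[:,:,::-1])
m=np.zeros(d.shape,bool);m[90:200,360:470]=1
m&=(W[...,0]>.47)&(W[...,0]<.66)&(W[...,1]>.1)&(W[...,1]<.18)&(W[...,2]>.12)&(W[...,2]<.3)
q=W[m];c=np.polyfit(q[:,0],q[:,2],1);r=q[:,2]-np.polyval(c,q[:,0]);k=abs(r)<.015;c=np.polyfit(q[k,0],q[k,2],1);print(m.sum(),k.sum(),'lid angle',np.arctan(-c[0]))
"
```

```text
now [472.4 199.2 207. ] tilt [-0.0255  0.0148] q~ 0.677 rad 220.9 F [-7.5  4.2  5. ] tq [0.88 1.89 0.09] grip 0.122 t 17.35
0.7 [ 0.01  0.09 -0.08]
0.75 [ 0.01  0.27 -0.29]
0.8 [ 0.01  0.46 -0.5 ]
0.85 [ 0.01  0.66 -0.69]
0.9 [ 0.02  0.86 -0.87]
0.95 [ 0.02  1.08 -1.04]
1397 1397 lid angle 0.6648847084453167
```

View pics/s11.png

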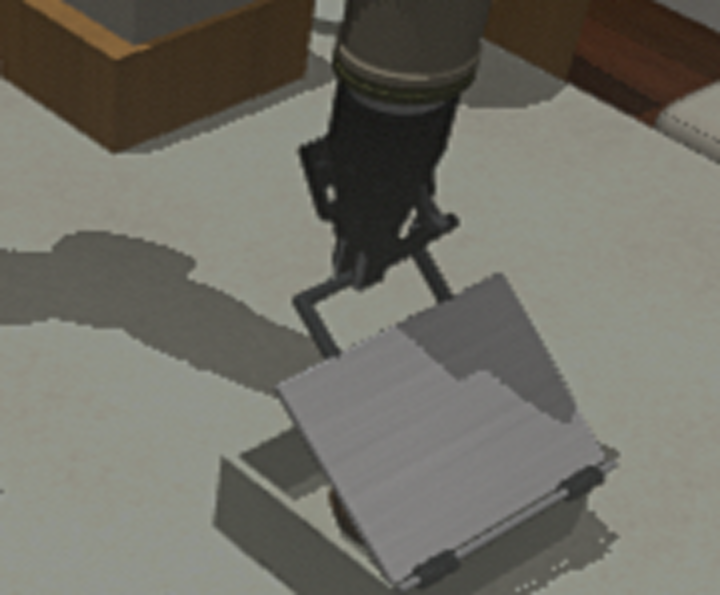

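The lid fit from depth gives 0.665 rad, against 0.677 from kinematics. The dish is visible inside at (345,510). Continuing up and past balance, slowly.

```bash
python3 -m pendant '[[0.01,0.08,-0.1,0,1],[0.02,0.23,-0.3,0,1],[0.03,0.42,-0.5,0,1],[0.03,0.62,-0.69,0,1],[0.03,0.82,-0.87,0,1]]'; python3 -c "
from h import *
arc([.9,.95,1,1.05,1.1,1.15],[424.5,199.4,68.5])
"
```

```text
clock: 18.02
position: [0.5062, 0.1996, 0.2416]
ee_rot: [0.707, 0.707, -0.004, -0.014]
ft_force: [-2.9, 3.0, 3.2]
grip_width: 0.125
now [506.2 199.6 241.6] tilt [-0.0253  0.0147] q~ 0.897 rad 221.5 F [-2.9  3.   3.2] tq [0.69 0.91 0.05] grip 0.125 t 18.02
0.9 [-0.    0.04  0.02]
0.95 [-0.    0.25 -0.15]
1 [ 0.    0.48 -0.31]
1.05 [ 0.    0.71 -0.46]
1.1 [ 0.    0.95 -0.6 ]
1.15 [ 0.01  1.19 -0.72]
```

```bash
python3 -m pendant '[[0.01,0.2,-0.15,0,1],[0.02,0.43,-0.33,0,1],[0.02,0.67,-0.49,0,1],[0.02,0.92,-0.63,0,1],[0.02,1.02,-0.68,0,1]]'; python3 -m pendant '[[0,0,0,0,1]]'; python3 -c "
from h import *
arc([1.1,1.05,1,.95,.9,.85,.8],[424.5,199.4,68.5])
p,d=camera('scene');W=world('scene',d)
cv2.imwrite('pics/s12.png',cv2.resize(p[30:200,310:490],None,fx=4,fy=3.5,interpolation=cv2.INTER_CUBIC)[:,:,::-1])
m=np.zeros(d.shape,bool);m[50:200,360:470]=1
m&=(W[...,0]>.48)&(W[...,0]<.66)&(W[...,1]>.1)&(W[...,1]<.18)&(W[...,2]>.12)&(W[...,2]<.26)
q=W[m];w,V=np.linalg.eigh(np.cov((q[:,[0,2]]-q[:,[0,2]].mean(0)).T));v=V[:,1];print(m.sum(),w,'lid angle',np.arctan2(v[1],-v[0])%np.pi)
"
```

```text
clock: 18.65
position: [0.549, 0.1999, 0.2675]
ee_rot: [0.707, 0.707, -0.003, -0.013]
ft_force: [-4.7, 2.3, 7.4]
grip_width: 0.124
clock: 18.77
position: [0.5488, 0.1999, 0.2674]
ee_rot: [0.707, 0.707, -0.003, -0.013]
ft_force: [-4.4, 2.8, 7.1]
grip_width: 0.124
now [548.8 199.9 267.4] tilt [-0.0224  0.0146] q~ 1.122 rad 220.7 F [-4.4  2.8  7.1] tq [0.58 0.97 0.12] grip 0.124 t 18.77
1.1 [-0.01 -0.1   0.07]
1.05 [-0.02 -0.34  0.21]
1 [-0.02 -0.57  0.36]
0.95 [-0.02 -0.8   0.52]
0.9 [-0.02 -1.01  0.69]
0.85 [-0.03 -1.22  0.87]
0.8 [-0.03 -1.42  1.06]
1207 [2.32386317e-06 2.01156069e-03] lid angle 1.1163110764446742
```

View pics/s12.png

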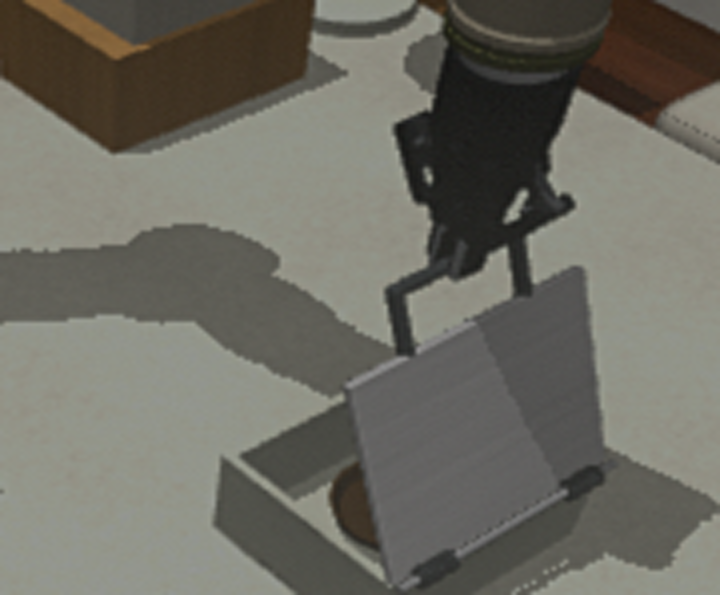

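The lid is at 1.12 rad by both depth and kinematics, past balance, and the bar is still held at (460,260). Easing it back to about 0.78.

```bash
python3 -m pendant '[[-0.01,-0.1,0.06,0,1],[-0.02,-0.31,0.19,0,1],[-0.02,-0.54,0.34,0,1],[-0.02,-0.77,0.49,0,1],[-0.02,-0.99,0.66,0,1]]'; python3 -c "
from h import *
arc([.9,.87,.84,.81,.78,.77],[424.5,199.4,68.5])
"
```

```text
clock: 19.45
position: [0.5083, 0.1995, 0.2413]
ee_rot: [0.707, 0.707, -0.003, -0.013]
ft_force: [-1.1, 2.6, 2.9]
grip_width: 0.125
now [508.3 199.5 241.3] tilt [-0.0217  0.0146] q~ 0.903 rad 220.0 F [-1.1  2.6  2.9] tq [ 0.49 -0.19  0.05] grip 0.125 t 19.45
0.9 [-0.   -0.01  0.01]
0.87 [-0.   -0.14  0.12]
0.84 [-0.01 -0.26  0.23]
0.81 [-0.01 -0.38  0.34]
0.78 [-0.01 -0.49  0.46]
0.77 [-0.01 -0.53  0.5 ]
```

```bash
python3 -m pendant '[[0,-0.12,0.1,0,1],[-0.01,-0.26,0.22,0,1],[-0.01,-0.38,0.33,0,1],[-0.01,-0.48,0.43,0,1],[-0.01,-0.51,0.47,0,1]]'; python3 -m pendant '[[0,0,0,0,1],[0,0,0,0,1],[0,0,0,0,1],[0,0,0,0,1]]'; python3 -c "
from h import *
arc([.78],[424.5,199.4,68.5])
p,d=camera('scene');W=world('scene',d)
cv2.imwrite('pics/s13.png',p[:,:,::-1])
m=np.zeros(d.shape,bool);m[50:200,360:470]=1
m&=(W[...,0]>.48)&(W[...,0]<.66)&(W[...,1]>.1)&(W[...,1]<.18)&(W[...,2]>.12)&(W[...,2]<.23)
q=W[m];w,V=np.linalg.eigh(np.cov((q[:,[0,2]]-q[:,[0,2]].mean(0)).T));v=V[:,1];print(m.sum(),w,'lid angle',np.arctan2(v[1],-v[0])%np.pi)
p,d=camera('top');W=world('top',d);cv2.imwrite('pics/t13.png',p[:,:,::-1])
for b in((275,145,355,181),(275,190,355,220)):
  _,m=blobs('top',p,d,b,(.041,.06),90);print(m.sum(),rect(W[m]),pca(W[m]),np.median(W[m][:,2]))
print(manip.get_obs()['joint_velocities'].round(3))
"
```

```text
clock: 20.08
position: [0.4867, 0.1992, 0.2225]
ee_rot: [0.707, 0.707, -0.003, -0.013]
ft_force: [-0.4, 2.8, 0.7]
grip_width: 0.122
clock: 20.58
position: [0.4871, 0.1992, 0.2229]
ee_rot: [0.707, 0.707, -0.003, -0.013]
ft_force: [-0.1, 1.5, 1.0]
grip_width: 0.12
now [487.1 199.2 222.9] tilt [-0.0233  0.0143] q~ 0.776 rad 220.5 F [-0.1  1.5  1. ] tq [ 0.37 -0.05  0.15] grip 0.12 t 20.57
0.78 [ 0.01  0.03 -0.01]
1309 [2.85987947e-06 1.85133681e-03] lid angle 0.7713780256874033
515 (array([626.6, -88.5]), array([134.8,  25.2]), 88.4) (array([625.9, -89.3]), np.float64(89.2), array([ 23.6, 136.6])) 0.04738504302150337
547 (array([547.5, -85.2]), array([135.9,  22.9]), 88.2) (array([547.2, -85.7]), np.float64(88.4), array([ 24.3, 135.7])) 0.04763201679876816
[-0.     0.001 -0.001  0.    -0.001  0.001  0.001]
```

View pics/s13.png

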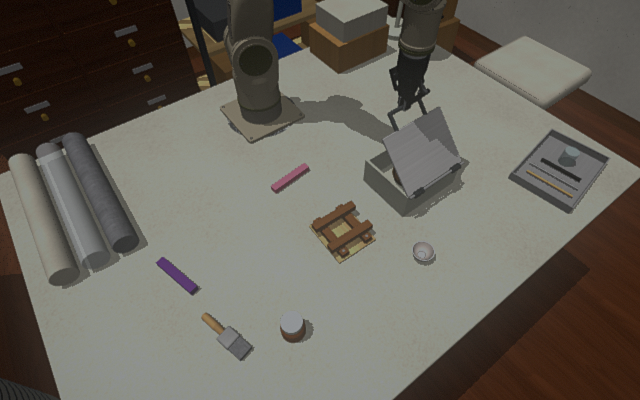

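View pics/t13.png

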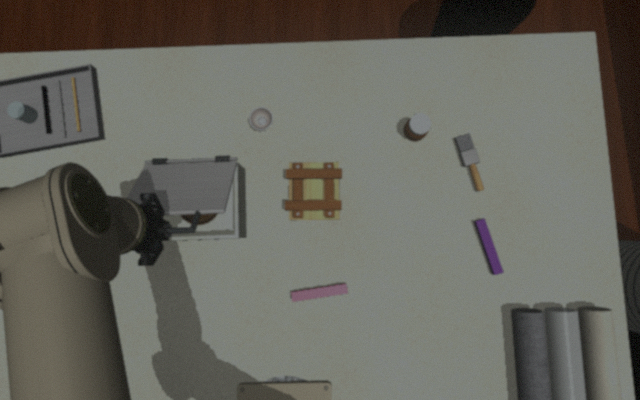

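The lid is held at rest at 0.77–0.78 rad, with the hand on the bar at (408,105) in the scene picture. Both slats lie square on the crib near (342,230). The jar, brush, bowl and the two decoys stand where they were. Handing in.

```bash
python3 -c "
from workcell import hand_in
print(hand_in())"
```

```text
the job is handed in; nothing more can be done
None
```

Both loose slats are on the crib and the lid is held about ten degrees below balance. I handed the job in at about 20.7 s of the 64 s allowed.

- **Crib:** in the last top picture, slat_b lies at the far end at (626, -89) mm and slat_a at the near end at (547, -86) mm. Both are square to the fixed slats within about 1° and centred within about 2 mm.
- **Lid:** I raised it by the bar to about 1.12 rad (1.116 by depth, 1.122 by kinematics), past balance but short of swinging open. I then eased it back to 0.77–0.78 rad (depth 0.771, kinematics 0.776). At hand-in it was at rest, the force at the hand was under 2 N and the grip was still closed on the bar.
- **Bystanders:** in the last pictures the jar, brush, bowl and the pink and purple look-alikes had not visibly moved.

Some checks disagreed:
- **TCP height:** the first grasp of slat_b closed above it, because the fingertips were about 20–25 mm higher than the reported TCP. I corrected for this from camera depth; the slat had not moved.
- **Tool tilt:** a tilt of about 1.5° stayed on the tool during the lid work. I allowed for it in the moves.
- **Lid arc:** the first estimate was a few mm off, and I refitted it on the way up. The highest side force was about 14 N, just after closing on the bar.

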